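# Cover the sample mixer and hold its spring arm at the run stop

## Robot

A 7-joint arm with a two-finger parallel gripper is mounted at the origin on the work surface. World frame = base frame: x ahead of the robot, y to its left, z up, the work surface at z = 0. Lengths are in mm, angles in rad, forces in N, time in s.
With the tool pointing down it reaches from about 425 to 975 mm from the base axis. Payload 16.7 kg.
Tool frame: the origin (TCP) lies at the very end of the fingers, on their centre line; the grasp point (between the pads) lies 19 mm behind it; z points along the fingers, y is the line along which they close (so a half turn about z gives the same grasp; the last joint's range is limited). The gripper opens to 85 mm and grips with 20 to 120 N. Pads are 22 mm wide; open, the fingers measure 114 mm over their backs; the gripper's body (76 mm by 85 mm) begins 54 mm behind the grasp point. The pads swing forward as they close: fully open they stand 13 mm farther back than shut.
Start: joints at [0.969, 0.426, 0.074, 1.606, -0.034, 1.111, -0.067], TCP at [295.267, -606.954, 231.302] pointing down, gripper open.
Joint ranges: [-2.85, 2.85], [-0.5, 2.14], [-1.23, 1.37], [0.21, 2.46], [-1.02, 4.16], [0.16, 2.05], [-2.73, 2.73]. Speed limits (rad/s): [1.89, 1.89, 2.39, 2.39, 3.01, 3.01, 3.01].

## Interface

Orientations are given as a rotation vector (axis times angle).
In Python, from workcell import bot gives the robot as it stands.
- The arm moves only by the shell command python3 steer.py 'ROWS'. ROWS is rows parted by semicolons, their numbers by spaces, 1 to 12 of them, each of 7 numbers: dx, dy, dz in mm, then a rotation vector rx, ry, rz in rad, then the finger opening in mm; each row is the pose to reach, as a shift and turn from the pose commanded when the command began, along the tool's axes at that moment; what a row does not reach only later rows make up. A row lasts 1/8 s, in which the tool goes at most 62.5 mm and 0.188 rad, less where a joint would pass 70% of its speed; a pose out of reach is approached as far as the arm can. The fingers move at their own pace and stop on an object; the grip force is fixed at half the most. Time passes only in rows, so rows that do not move let the fingers close. It prints the time, the measured TCP pose, the force, the opening and the grip force at its end.
- bot.read_state(): the state, without advancing time (a new reading comes with each control period).
- bot.camera(name): name is "scene" or "side" or "wrist"; returns the picture (480x640x3 uint8, red, green, blue); there is no depth.
- bot.get_calibration(name): a dict with "fov_y" (degrees; the focal length in pixels is half the picture's height over the tangent of half this angle, whatever the lens; pixels are square), "cx", "cy" (the principal point, pixels), "dist_coeffs" ([k1, k2, p1, p2, k3] as OpenCV has them; the pictures are not rectified), "R" (3x3) and "t" (3): a world point X has camera coordinates R X + t. Camera axes: x right, y down, z forward; pixel columns grow to the right and rows downward; lengths in mm; the calibration is good to about 2 mm. A picture is of the moment at which its call begins: read the wrist's pose just before it. get_calibration takes no time and is no camera call; for the wrist camera it gives the pose at the moment of the call.
- bot.finish_job(): hands the job in; it is judged then, once.
The state is a dict: "clock": time; "joints": joint angles; "joint_vel": joint speeds; "tau": joint torques, N m; "eef_pos": TCP position; "tcp_rot": TCP orientation; "force": force on the tool from outside, world axes, zero at the start; "ft_torque": the same for the moment, N m; "width": finger opening in mm; "gripper_force": force on a finger pad.
Only numpy, scipy, OpenCV 4.12 (cv2) and the standard library are available. Lean on these libraries where they do the work, as an engineer would, in place of code of your own. Each camera call takes 0.05 s, during which the arm holds its last target. There are 200 camera calls.

## Task

Get the sample mixer running: put the blue cover with the black knob onto the open steel cup of the white mixer so it sits seated and level, and let go of it. Then take the orange post of the mixer's spring arm in the gripper, or push it with the fingers, and swing the arm forward against its spring, all the way to its stop at the red pin, and finish while still holding it there, because the arm springs back if released. Leave the small amber lid and the other things on the bench where they are.

Things in the scene. Friction and masses are not known exactly. Their poses are not given: they have to be found in the camera images.
- mixer: White bench mixer, fixed. Origin on the bench; housing x -75..95, y -115..125 mm, deck 60 mm high. Blue front panel faces its -x (to the robot, yaw within 0.4 rad). On the deck: steel cup (axis x 0, y 60), grey 36 mm pivot tower of the spring arm (axis x 30, y -50), two 10 mm stop pins up to 126 mm above the bench: red (run stop, x 41 y -96), dark (rest stop, x -16 y -61).
- cup_rim (a point): Centre of the mouth of the mixer's open steel cup, at rim height, 100 mm above the bench. Cup outside diameter 100 mm, wall 4 mm, inside diameter 92 mm, 35 mm deep.
- cover: Loose blue round cover, black knob, about 0.14 kg, lying right way up on the bench left or right of the mixer. Origin: centre of its underside, z up. From below: plug 85 mm diameter, 6 mm deep (enters the cup, 3.5 mm play all round); flange 106 mm diameter, z 6..11 mm, rests on the rim; knob 22 mm diameter, z 11..45 mm, on the axis. Seated, its origin is 6 mm below cup_rim.
- cover_seat (a point): Centre of the underside of the cover's flange, 6 mm above the cover's origin; seated, it coincides with cup_rim.
- pivot (a point): Pivot of the mixer's spring arm, an aluminium crank. On its upright pivot axis, at the arm's underside, 113 mm above the bench. Its x axis points along the 10 mm thick grip arm to an upright orange post 110 mm from the axis. A short keeper arm (75 mm, black 20 mm end) points 162 deg clockwise of it; at the stop it passes 8 mm over the seated cover's edge; at rest it clears the cup.
- grip_post (a point): Point on the axis of the spring arm's upright orange post, 151 mm above the bench, where to grip or push it. Post 16 mm diameter, free all round from 123 (top of the grip arm) to 175 mm above the bench, 110 mm from the pivot axis.
- run_arm (a joint): Angle of the spring arm: 0 at rest against the dark pin, 1.0 rad at the stop (red pin); grows counter-clockwise seen from above, the post moving away from the robot. The spring always pulls back to 0: about 2.2 N at the post at rest, rising evenly to 7.6 N at the stop, and the arm returns when released.
- small_lid: Amber lid with a white knob, 72 mm diameter, too small for the cup; leave alone. Origin: centre of underside. Stands on the other side of the mixer from the cover.
- reagent: Clear bottle with blue cap, 68 mm diameter, 150 mm tall, behind the mixer; leave alone. Origin: centre of underside.
- vial: Small amber vial with white cap, 28 mm diameter, 55 mm tall; leave alone. Origin: centre of underside.
- pot: White pot with yellow cap, 52 mm diameter, 60 mm tall; leave alone. Origin: centre of underside.
- tip_box: Blue box with clear lid, 85 x 120 x 65 mm, behind the mixer; leave alone. Origin: centre of underside.
- marker: White and blue marker pen, 135 mm long, 12 mm thick, lying near the robot; leave alone. Origin: its middle, on the bench.

How it is judged:
By the outcome, as a careful person would: the job done as asked, in the order asked, and still so for the second after the job is handed in, while the arm keeps its last pose, push and grip.
It also fails if it takes over 58 s, if anything falls off the work surface, if the arm or the gripper's body presses on something with over 40 N, if the wrist force passes 120 N, or if a joint passes its speed limit or range.

## Working session

There is one attempt and no reset: what is moved stays moved. The work goes in short steps, Python scripts to look and compute and a shell command to move; the robot and the scene stay as the last step left them, time stands still between calls to the robot, and variables do not carry over. Pictures are saved under pics/ and viewed, at most 10 in all, crops included, and the job is handed in when it is done.

```bash
ls; mkdir -p pics; python3 - <<'E'
from workcell import bot
import cv2
for n in("scene","side"):
    cv2.imwrite(f"pics/{n}0.png",bot.camera(n)[:,:,::-1]); print(n,bot.get_calibration(n))
print(bot.read_state())
E
```

```text
pics
steer.py
workcell.py
scene {'fov_y': 42.08745642743735, 'cx': 320.023602418435, 'cy': 243.74433348569926, 'dist_coeffs': array([-0.12310141,  0.        ,  0.        ,  0.        ,  0.        ]), 'R': array([[ 0.87643556,  0.48118104,  0.01804214],
       [ 0.33704495, -0.58628071, -0.73666521],
       [-0.34389157,  0.6517206 , -0.6760169 ]]), 't': array([-526.07282738,  -96.6976728 , 1808.07360419])}
side {'fov_y': 51.82494606624014, 'cx': 322.5954071455464, 'cy': 245.0508267827201, 'dist_coeffs': array([0.02162488, 0.        , 0.        , 0.        , 0.        ]), 'R': array([[-0.86754821, -0.49724293, -0.01046717],
       [-0.2843842 ,  0.51321606, -0.8097746 ],
       [ 0.40802662, -0.69954181, -0.58664771]]), 't': array([504.53207315, 270.97449203, 921.65427813])}
{'clock': 0.1, 'joints': array([ 0.96851833,  0.42669463,  0.07386217,  1.60652582, -0.03406534,
        1.11081552, -0.0670942 ]), 'joint_vel': array([ 0.00025124, -0.00036708,  0.00035832,  0.0001306 ,  0.00050994,
       -0.00059338, -0.00064616]), 'tau': array([ 8.88437469e-03, -9.51529956e+01,  3.77142817e+00, -4.64396095e+01,
        1.94725057e-02,  6.51096983e-03,  1.46332586e-04]), 'eef_pos': array([ 295.09164762, -606.67394521,  230.67170467]), 'tcp_rot': array([-3.06034309e+00, -7.04882654e-01,  5.98281577e-04]), 'force': array([-0.29064507, -0.81170765, -0.39227006]), 'ft_torque': array([ 0.04226615, -0.05042469,  0.0265511 ]), 'gripper_force': 0.0, 'width': 85.47815834114898}
```

View pics/scene0.png

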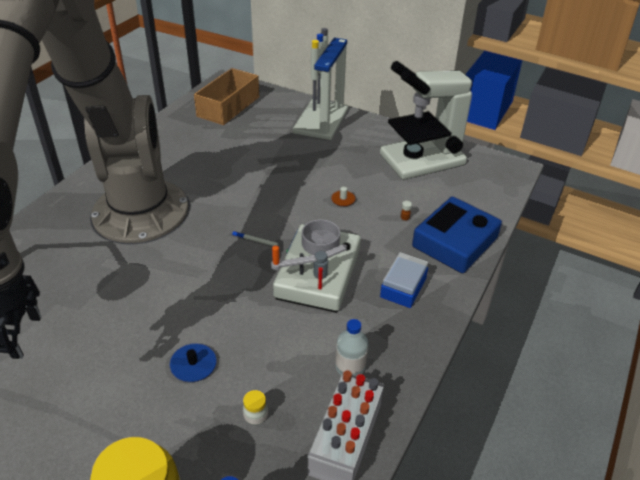

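View pics/side0.png

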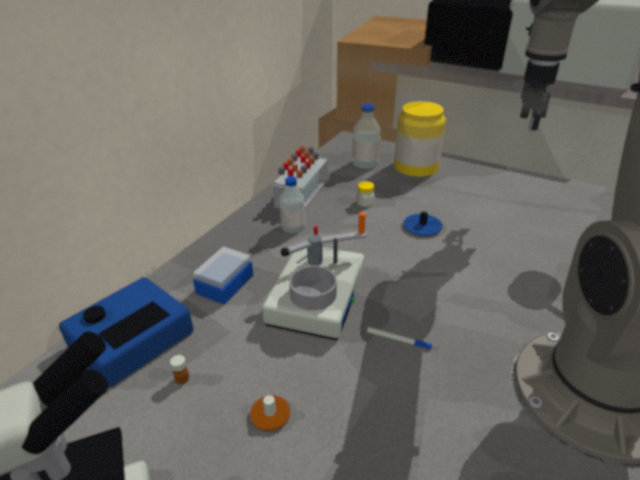

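The scene view shows the cover at about (193,362) with its knob at (193,355), the cup mouth at (322,233), the orange post at (276,254) and the red pin at (320,277). In the side view the same things are at (423,225), (423,217), (313,281), (362,223) and (316,232).

```bash
cat > h.py <<'E'
from workcell import bot
import cv2, numpy as np
from scipy.optimize import least_squares
from scipy.spatial.transform import Rotation as Ro
def cal(n):
    c=bot.get_calibration(n); f=240/np.tan(np.radians(c["fov_y"]/2))
    return c["R"],c["t"],np.array([[f,0,c["cx"]],[0,f,c["cy"]],[0,0,1.]]),c["dist_coeffs"]
def proj(c,X):
    return cv2.projectPoints(np.atleast_2d(X).astype(float),cv2.Rodrigues(c[0])[0],c[1],c[2],c[3])[0][:,0]
def tri(obs,x0=(650,0,80)): # [(cal,px)]
    r=least_squares(lambda X:np.concatenate([proj(c,X)[0]-p for c,p in obs]),x0); return r.x,np.abs(r.fun).max()
def onplane(c,p,z):
    u=cv2.undistortPoints(np.array([[p]],float),c[2],c[3])[0,0]; d=c[0].T@np.array([u[0],u[1],1]); o=-c[0].T@c[1]
    return o+d*(z-o[2])/d[2]
def rel(target,rotvec=None):
    "shift in tool axes from measured pose"
    s=bot.read_state(); R=Ro.from_rotvec(s["tcp_rot"]); d=R.inv().apply(np.array(target)-s["eef_pos"])
    return d.round(1), None if rotvec is None else (R.inv()*Ro.from_rotvec(rotvec)).as_rotvec().round(3)
E
python3 - <<'E'
from h import *
A,B=cal("scene"),cal("side")
for n,a,b in[("knobtop",(193,351),(423,214)),("cupmouth",(322,232),(313,280)),("posttop",(276,246),(362,213)),("post bottom",(276,265),(361,234)),("redpintop",(321,266),(316,228)),("keeper",(347,246),(285,252))]:
    print(n,*[np.round(v,1) for v in tri([(A,a),(B,b)])])
a=cv2.imread("pics/scene0.png")[200:400,130:400];b=cv2.imread("pics/side0.png")[180:350,240:480]
cv2.imwrite("pics/c1.png",np.hstack([cv2.resize(a,(400,300),interpolation=2),cv2.resize(b,(400,300),interpolation=2)]))
E
```

```text
knobtop [ 472.8 -358.7   45.2] 0.1
cupmouth [557.8  81.4 100.1] 0.5
posttop [531.  -92.1 177.8] 0.1
post bottom [531.8 -95.2 119. ] 0.5
redpintop [629.1 -53.9 128.2] 0.3
keeper [647.3  48.2 119. ] 0.1
```
Great accuracy. Cover (473,-359). Cup ~ (558,81). Mixer yaw: pivot from pin... arm direction at rest: keeper tip & post: pivot. In mixer frame, cup-(0,60), redpin (41,-96). cup->pin vector local (41,-156); world (71.3,-135.3). angle local: atan2(-156,41)=-75.27°; world: atan2(-135.3,71.3)=-62.2°. yaw=+13.1°=0.228. Pivot: cup + R*(30,-110): c=.974,s=.2266: (30*.974+110*.2266, 30*.2266-110*.974)=(54.1,-100.3)->(612,-19). Post distance: (531-612, -93+19)=(-81,-74)→110. Great. Post angle rest = atan2(-74,-81)= -137.6°; +57.3 → -80.3°: stop post = (612+110*cos(-80.3°), -19-108.4)=(630.6,-127.4). Red pin at (41-30,-96+50)=(11,-46) angle -76.5 local, -63.4 world; arm's side touches pin, fine: offset 16.9° of 47mm =13.7mm OK.

Triangulation agrees with the given dimensions: knob top z is 45 mm, rim 100, post top 178 and arm top 119. The mixer yaw comes out at about 0.23 rad.

```bash
python3 -c "
from h import *
print(rel((473,-359,150)))"
```

```text
(array([ 268.3, -144.8,   80.8]), None)
```

```bash
python3 steer.py '50 -28 16 0 0 0 55;100 -56 32 0 0 0 55;150 -84 48 0 0 0 55;200 -112 64 0 0 0 55;245 -134 76 0 0 0 55;268 -145 81 0 0 0 55;268 -145 81 0 0 0 55;268 -145 81 0 0 0 55' && python3 - <<'E'
from h import *
s=bot.read_state(); c=cal("wrist"); im=bot.camera("wrist")
cv2.imwrite("pics/w1.png",im[:,:,::-1]); print(s["eef_pos"],s["tcp_rot"])
print(proj(c,[[473,-359,45],[473,-359,11],[473,-359,0]]))
hsv=cv2.cvtColor(im,cv2.COLOR_RGB2HSV); m=cv2.inRange(hsv,(95,120,40),(130,255,255))
n,l,st,ce=cv2.connectedComponentsWithStats(m); print([(st[i].tolist(),ce[i].round(1)) for i in range(1,n) if st[i,4]>300])
E
```

```text
clock: 1.1
eef_pos: [472.3, -359.9, 150.2]
tcp_rot: [3.062, 0.704, -0.001]
force: [-0.0, -0.4, 0.4]
width: 54.9
gripper_force: 0.0
[ 472.32524372 -359.89946084  150.22741419] [ 3.06161014e+00  7.04274755e-01 -7.92345646e-04]
[[316.06556707 234.48835042]
 [316.25951041 219.37755029]
 [316.31350302 215.17841877]]
[([250, 151, 146, 141, 15058], array([322.3, 220. ]))]
```

View pics/w1.png

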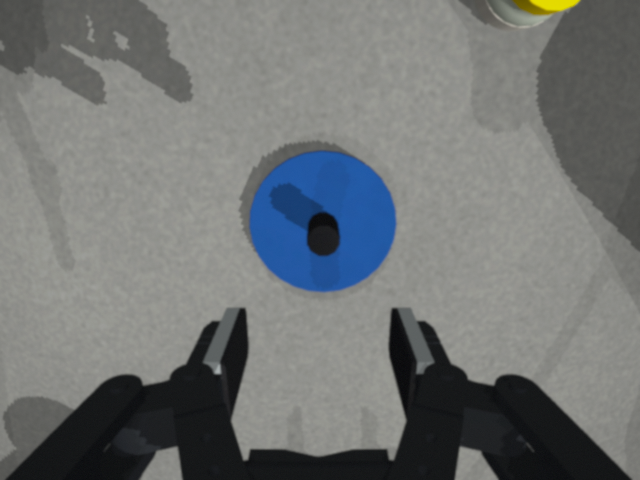

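The wrist view shows the cover centred at about (323,221), spanning 250–396 by 151–292, with its knob top at (323,240) and nothing else near it.

```bash
python3 - <<'E'
from h import *
c=cal("wrist"); A,B=cal("scene"),cal("side")
p=onplane(c,(323,221.3),11); q=onplane(c,(323,240),45); print(p,q)
def blob(im,lo,hi,x,y,r=45):
    m=cv2.inRange(cv2.cvtColor(im[:,:,::-1],cv2.COLOR_RGB2HSV),lo,hi); mm=np.zeros_like(m); mm[y-r:y+r,x-r:x+r]=m[y-r:y+r,x-r:x+r]
    cs=max(cv2.findContours(mm,0,1)[0],key=cv2.contourArea)[:,0]; return cs
# flange outline fit: project circle and compare bbox centres in scene & side
for n,cc,x,y in(("scene",A,193,362),("side",B,423,225)):
    cs=blob(cv2.imread(f"pics/{n}0.png"),(95,120,30),(130,255,255),x,y,32); bb=cs.min(0),cs.max(0); print(n,bb,onplane(cc,(cs.min(0)+cs.max(0))/2,9))
print(rel((*p[:2],18)),rel((*q[:2],18)))
E
```

```text
[ 473.62669695 -364.31839442   11.        ] [ 471.40741602 -364.94697984   45.        ]
scene (array([170, 344], dtype=int32), array([215, 381], dtype=int32)) [ 470.48255316 -365.51873316    9.        ]
side (array([404, 214], dtype=int32), array([441, 235], dtype=int32)) [ 471.94027617 -362.63397312    9.        ]
(array([ -0.4,   4.3, 132.4]), None) (array([ -2.7,   3.9, 132.4]), None)
```

```bash
python3 steer.py '-1.3 4 40 0 0 0 55;-1.3 4 85 0 0 0 55;-1.3 4 115 0 0 0 55;-1.3 4 132 0 0 0 55;-1.3 4 132 0 0 0 55;-1.3 4 132 0 0 0 5;-1.3 4 132 0 0 0 5;-1.3 4 132 0 0 0 5;-1.3 4 132 0 0 0 5;-1.3 4 132 0 0 0 5'
```

```text
clock: 2.4
eef_pos: [474.1, -364.0, 19.8]
tcp_rot: [3.06, 0.705, 0.002]
force: [-1.7, 0.2, 8.4]
width: 20.1
gripper_force: 58.3
```

```bash
python3 steer.py '0 0 -50 0 0 0 5;0 0 -100 0 0 0 5;0 0 -150 0 0 0 5;0 0 -200 0 0 0 5;0 0 -232 0 0 0 5;0 0 -232 0 0 0 5' && python3 - <<'E'
from h import *
print(rel((540,-60,255)),rel((558,81,255)))
s=bot.read_state();c=cal("wrist");R=Ro.from_rotvec(s["tcp_rot"]);o=-c[0].T@c[1]
print("cam in tool",R.inv().apply(o-s["eef_pos"]),"cam rows in tool\n",(c[0]@R.as_matrix()).round(2))
E
```

```text
clock: 3.15
eef_pos: [474.4, -364.2, 253.9]
tcp_rot: [3.058, 0.704, 0.006]
force: [-0.5, 0.3, -1.5]
width: 20.0
gripper_force: 58.9
(array([ 192. , -244.9,   -1.7]), None) (array([ 269.9, -363.8,   -2.1]), None)
cam in tool [  82.95814883    0.55935558 -141.46906705] cam rows in tool
 [[ 0.    1.   -0.  ]
 [-0.95  0.   -0.33]
 [-0.33  0.    0.95]]
```

```bash
python3 steer.py '20 -45 -2 0 0 0 5;40 -95 -2 0 0 0 5;60 -145 -2 0 0 0 5;80 -195 -2 0 0 0 5;100 -245 -2 0 0 0 5;120 -290 -2 0 0 0 5;140 -335 -2 0 0 0 5;155 -358 -2 0 0 0 5;160 -364 -2 0 0 0 5;160 -364 -2 0 0 0 5;160 -364 -2 0 0 0 5' && python3 - <<'E'
from h import *
s=bot.read_state(); c=cal("wrist"); im=bot.camera("wrist")
cv2.imwrite("pics/w2.png",im[:,:,::-1]); print(s["eef_pos"],s["tcp_rot"],s["force"])
np.savez("w2.npz",R=c[0],t=c[1],K=c[2],d=c[3])
print(proj(c,[[558,81.4,100],[531,-93,178]]))
E
```

```text
clock: 4.53
eef_pos: [457.9, 32.6, 252.1]
tcp_rot: [3.062, 0.703, -0.001]
force: [0.1, 0.5, -1.6]
width: 20.0
gripper_force: 59.1
[457.89885963  32.63971736 252.10519035] [ 3.06185380e+00  7.02804569e-01 -7.98927502e-04] [ 0.10293891  0.51518089 -1.63059922]
[[316.53819903  54.82161114]
 [569.17147562 235.26947403]]
```

View pics/w2.png

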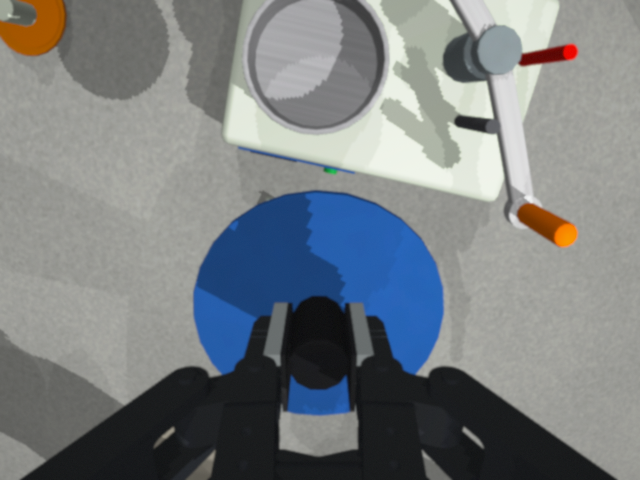

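The wrist view shows the cup mouth as a full ellipse, x 244–389 and lower edge y 133, centred near (316,61). The post top is at (565,234), the red pin top at (570,51), and the held cover's flange is an ellipse spanning x 193–443.

```bash
python3 - <<'E'
from h import *
w=np.load("w2.npz"); c=(w["R"],w["t"],w["K"],w["d"]); im=cv2.imread("pics/w2.png"); hsv=cv2.cvtColor(im,cv2.COLOR_BGR2HSV)
th=np.linspace(0,2*np.pi,181)[:-1]
def circ(x,y,z,r,tx=0,ty=0): 
    d=np.c_[np.cos(th),np.sin(th)]*r; return proj(c,np.c_[x+d[:,0],y+d[:,1],z+tx*d[:,0]+ty*d[:,1]])
# distance of contour points to projected curve
from scipy.spatial import cKDTree
def fit(pts,z,r,x0,tilt=False):
    def f(p): return cKDTree(np.repeat(circ(p[0],p[1],z,r,*p[2:]),1,0)).query(pts)[0] if 0 else sd(circ(p[0],p[1],z,r,*p[2:]),pts)
    def sd(poly,pts):
        cnt=poly.astype(np.float32)[:,None]; return np.array([cv2.pointPolygonTest(cnt,(float(a),float(b)),True) for a,b in pts])
    r_=least_squares(f,list(x0)+([0,0] if tilt else []),loss="soft_l1",diff_step=1e-4 if not tilt else 1e-3); return r_.x,np.median(np.abs(f(r_.x)))
m=cv2.inRange(hsv,(95,100,30),(130,255,255)); m[:188]=0
cs=max(cv2.findContours(m,0,1)[0],key=cv2.contourArea)[:,0]; cs=cs[(cs[:,1]<315)&((cs[:,1]<290)|(abs(cs[:,0]-318)>110))]
h=cv2.convexHull(cs)[:,0]; cov=fit(h,252.1-8.8,53,(458,33)); print("cover",cov, h.min(0),h.max(0))
g=cv2.GaussianBlur(cv2.cvtColor(im,cv2.COLOR_BGR2GRAY),(0,0),1).astype(np.float32); S=hsv[...,1].astype(np.float32)
c0=onplane(c,(316.5,61),100); print("c0",c0)
for name,ch,lo,hi,r in(("outer",g,47.5,56,50),("inner",g,42,48.2,46)):
    rr=np.arange(lo,hi,.2); P=np.array([circ(c0[0],c0[1],100,q) for q in rr])
    V=cv2.remap(ch,P[...,0].astype(np.float32),P[...,1].astype(np.float32),1); G=np.abs(np.gradient(V,axis=0)); k=G.argmax(0)
    pts=P[k,np.arange(180)]; ok=(pts.min(1)>2)&(G.max(0)>.5); print(name,fit(pts[ok],100,r,c0[:2]),ok.sum())
for n,p,z in(("post",(565,234),175),("red",(570,51),126),("dark",(491,126),126)): print(n,onplane(c,p,z))
v=im.copy()
for X,col in((circ(*cov[0],243.3,53),(0,255,0)),(circ(c0[0],c0[1],100,50),(0,0,255)),(circ(c0[0],c0[1],100,46),(0,255,0))): cv2.polylines(v,[X.astype(int)],True,col,1)
cv2.imwrite("pics/o2.png",v)
E
```

```text
cover (array([455.42246369,  30.62165636]), np.float64(1.0481595693141648)) [194 191] [443 314]
c0 [554.46023068  79.71605202 100.        ]
outer (array([555.27921415,  81.23960256]), np.float64(0.6123965842615762)) 133
inner (array([555.36457396,  80.74335337]), np.float64(0.399428480690472)) 142
post [530.45437168 -92.39807426 175.        ]
red [631.38725968 -60.00121402 126.        ]
dark [567.59976842 -38.6113691  126.        ]
```

View pics/o2.png

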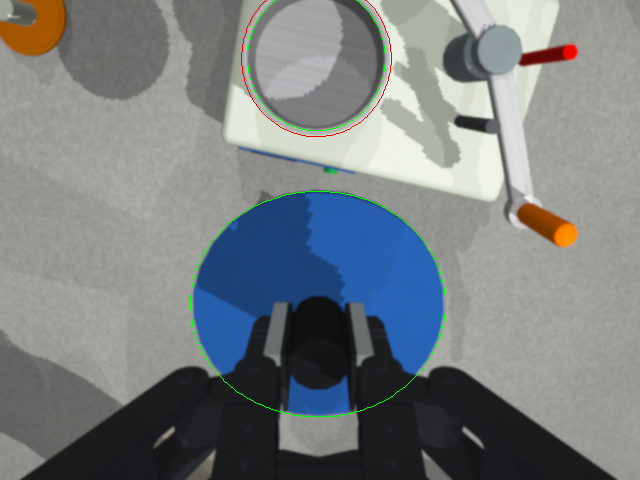

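```bash
python3 steer.py '40 0 0 0 0 0 5;80 -1 0 0 0 0 5;105 -1.7 0 0 0 0 5;112 -1.7 0 0 0 0 5;112 -1.7 30 0 0 0 5;112 -1.7 65 0 0 0 5;112 -1.7 95 0 0 0 5;112 -1.7 113 0 0 0 5;112 -1.7 118 0 0 0 5;112 -1.7 118 0 0 0 5;112 -1.7 118 0 0 0 5' && python3 - <<'E'
from h import *
s=bot.read_state(); print(s["eef_pos"],s["force"])
a,b=bot.camera("scene"),bot.camera("side"); cv2.imwrite("pics/sc3.png",a[:,:,::-1]);cv2.imwrite("pics/si3.png",b[:,:,::-1])
A=cv2.resize(a[195:270,270:370],(400,300),interpolation=2);B=cv2.resize(b[225:330,250:390],(400,300),interpolation=2)
cv2.imwrite("pics/c3.png",np.hstack([A,B])[:,:,::-1])
E
```

```text
clock: 5.95
eef_pos: [558.6, 84.4, 135.4]
tcp_rot: [3.061, 0.705, 0.002]
force: [-0.2, 0.8, -1.8]
width: 20.1
gripper_force: 59.1
[558.62522685  84.42610842 135.36788015] [-0.18878404  0.82784602 -1.7609167 ]
```

View pics/c3.png

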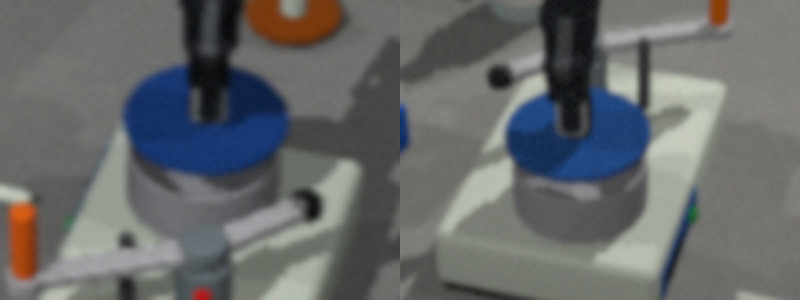

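The scene crop shows the cover hovering level over the cup, centred at crop x 206 against the cup's 203. The side crop has 578 against 580, so the cover is about 1.5 mm too far in tool +x.

```bash
python3 steer.py '-1.5 1 0 0 0 0 5;-1.5 1 4 0 0 0 5;-1.5 1 8 0 0 0 5;-1.5 1 12 0 0 0 5;-1.5 1 15 0 0 0 5;-1.5 1 17 0 0 0 5;-1.5 1 19 0 0 0 5;-1.5 1 20 0 0 0 5;-1.5 1 20 0 0 0 5'
```

```text
clock: 7.18
eef_pos: [557.1, 82.8, 114.3]
tcp_rot: [-3.061, -0.705, -0.0]
force: [1.0, -0.0, -1.1]
width: 20.6
gripper_force: 59.1
```

```bash
python3 steer.py '0 0 1 0 0 0 5;0 0 1 0 0 0 5;0 0 1 0 0 0 32;0 0 1 0 0 0 45;0 0 1 0 0 0 45;0 0 -10 0 0 0 45;0 0 -40 0 0 0 45;0 0 -90 0 0 0 45;0 0 -140 0 0 0 45;0 0 -140 0 0 0 45;0 0 -140 0 0 0 45' && python3 - <<'E'
from h import *
s=bot.read_state(); c=cal("wrist"); w=bot.camera("wrist"); print(s["eef_pos"],s["force"])
a,b=bot.camera("scene"),bot.camera("side")
W=cv2.resize(w,(400,300));A=cv2.resize(a[195:270,270:370],(400,300),interpolation=2);B=cv2.resize(b[225:330,250:390],(400,300),interpolation=2)
cv2.imwrite("pics/c4.png",np.vstack([np.hstack([A,B]),np.hstack([W,W*0])])[:,:,::-1])
E
```

```text
clock: 8.55
eef_pos: [557.0, 82.7, 254.7]
tcp_rot: [3.061, 0.705, 0.001]
force: [-0.6, 0.7, -0.5]
width: 44.5
gripper_force: 0.0
[556.97462122  82.71496857 254.66865507] [-0.55027488  0.72073389 -0.45927978]
```

View pics/c4.png

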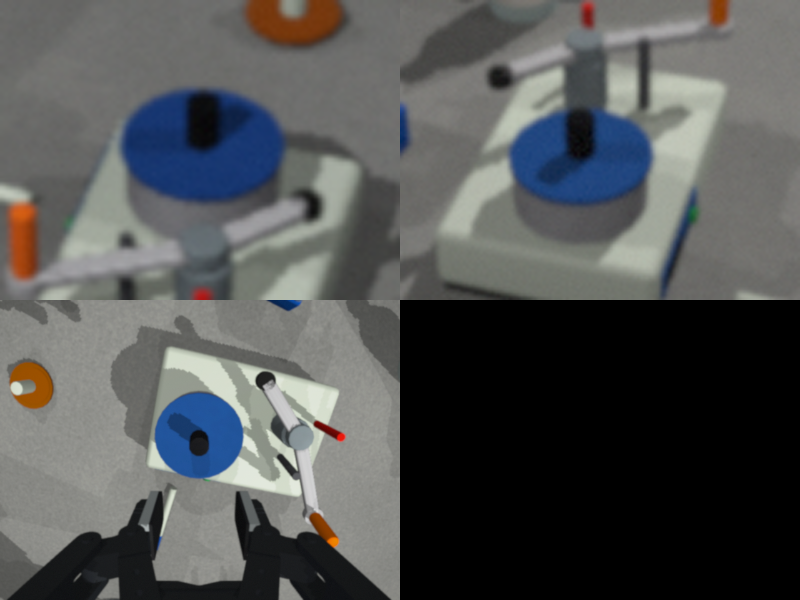

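The crops show the cover seated level on the rim with no gap and the knob upright at scene crop (203,97) and side crop (580,118). The fingers are clear of it. Next I rotate and move above the post.

```bash
python3 steer.py '-15 22 0 0 0 -0.15 50;-33 48 0 0 0 -0.3 50;-50 73 0 0 0 -0.45 50;-66 97 0 0 0 -0.6 50;-83 121 0 0 0 -0.72 50;-95 140 0 0 0 -0.77 50;-100 146 0 0 0 -0.77 50;-100 146 0 0 0 -0.77 50;-100 146 0 0 0 -0.77 50' && python3 - <<'E'
from h import *
s=bot.read_state(); c=cal("wrist"); w=bot.camera("wrist")
print("knob top",tri([(cal("scene"),(320.75,219.3)),(cal("side"),(313,266.3))]), s["joints"].round(2))
print(rel((530.5,-92.5,134)))
m=cv2.inRange(cv2.cvtColor(w,cv2.COLOR_RGB2HSV),(3,170,80),(16,255,255)); n,l,st,ce=cv2.connectedComponentsWithStats(m)
print([st[i].tolist() for i in range(1,n) if st[i,4]>100],proj(c,[530.5,-92.5,175]),proj(c,[530.5,-92.5,123]))
E
```

```text
clock: 9.82
eef_pos: [531.2, -91.1, 254.2]
tcp_rot: [-2.572, -1.804, -0.0]
force: [-0.1, 0.1, 0.3]
width: 49.9
gripper_force: 0.0
knob top (array([554.07593328,  83.70978929, 139.58194229]), np.float64(0.19740213901684456)) [ 0.37  0.21 -0.36  1.87  0.08  1.09 -0.37]
(array([ -1.6,  -0.2, 120.3]), None)
[[307, 221, 25, 46, 907]] [[318.31243294 252.76508506]] [[318.31621972 225.9864919 ]]
```

The knob top is at z 139.6 and 139 is expected, so the cover is seated. The post lines up with the gripper.

```bash
python3 steer.py '-1.5 0 40 0 0 0 50;-1.5 0 85 0 0 0 50;-1.5 0 112 0 0 0 50;-1.5 0 120 0 0 0 50;-1.5 0 120 0 0 0 50;-1.5 0 120 0 0 0 5;-1.5 0 120 0 0 0 5;-1.5 0 120 0 0 0 5;-1.5 0 120 0 0 0 5;-1.5 0 120 0 0 0 5' && python3 - <<'E'
from h import *
s=bot.read_state(); R=Ro.from_rotvec(s["tcp_rot"]); pv=np.array([610.8,-18.7]); d=s["eef_pos"][:2]-pv
print(np.hypot(*d))
for a in np.arange(.1,1.06,.1):
    q=Ro.from_rotvec([0,0,a]).as_matrix()[:2,:2]@d; print(round(a,1),(R.inv().apply([*(q-d),0])).round(1))
E
```

```text
clock: 11.12
eef_pos: [531.0, -93.7, 135.4]
tcp_rot: [2.572, 1.802, 0.001]
force: [-2.6, 0.0, 7.8]
width: 14.3
gripper_force: 58.2
109.51010998911764
0.1 [-4.4 10.   0. ]
0.2 [-7.9 20.4  0. ]
0.3 [-10.2  31.1   0. ]
0.4 [-11.5  42.    0.1]
0.5 [-11.7  52.9   0.1]
0.6 [-10.8  63.8   0.1]
0.7 [-8.8 74.6  0.1]
0.8 [-5.8 85.1  0.1]
0.9 [-1.7 95.3  0.1]
1.0 [3.40e+00 1.05e+02 1.00e-01]
```

```bash
python3 steer.py '-4.4 10 0 0 0 -0.1 5;-7.9 20.4 0 0 0 -0.2 5;-10.2 31.1 0 0 0 -0.3 5;-11.5 42 0 0 0 -0.4 5;-11.7 52.9 0 0 0 -0.5 5;-10.8 63.8 0 0 0 -0.6 5;-8.8 74.6 0 0 0 -0.7 5;-5.8 85.1 0 0 0 -0.8 5;-1.7 95.3 0 0 0 -0.9 5;-1.7 95.3 0 0 0 -0.9 5' && python3 - <<'E'
from h import *
s=bot.read_state(); R=Ro.from_rotvec(s["tcp_rot"]); pv=np.array([610.8,-18.7]); d=s["eef_pos"][:2]-pv
print(np.hypot(*d),np.degrees(np.arctan2(d[1],d[0])), s["joints"].round(2), "tool force",R.inv().apply(s["force"]).round(1))
for a in (.05,.1,.13,.16):
    q=Ro.from_rotvec([0,0,a]).as_matrix()[:2,:2]@d; print(a,(R.inv().apply([*(q-d),0])).round(1))
E
```

```text
clock: 12.38
eef_pos: [620.2, -127.6, 135.4]
tcp_rot: [1.53, 2.743, 0.001]
force: [-6.5, 2.0, 11.8]
width: 14.5
gripper_force: 59.1
109.30601054162342 -85.08002893629569 [ 0.48  0.5  -0.5   1.76  0.29  0.95  0.41] tool force [  5.1  -4.5 -11.8]
0.05 [-2.3  4.9  0. ]
0.1 [-4.4 10.   0. ]
0.13 [-5.6 13.1  0. ]
0.16 [-6.6 16.2  0. ]
```

```bash
python3 steer.py '-2.3 4.9 0 0 0 -0.05 5;-4.4 10 0 0 0 -0.1 5;-5 11.5 0 0 0 -0.1 5;-5 11.5 0 0 0 -0.1 5;-5 11.5 0 0 0 -0.1 5' && python3 - <<'E'
from h import *
s=bot.read_state(); R=Ro.from_rotvec(s["tcp_rot"]); pv=np.array([610.8,-18.7]); d=s["eef_pos"][:2]-pv
print(np.hypot(*d),np.degrees(np.arctan2(d[1],d[0])),"tool force",R.inv().apply(s["force"]).round(1))
E
```

```text
clock: 13.0
eef_pos: [631.4, -126.1, 135.4]
tcp_rot: [-1.393, -2.815, 0.001]
force: [-9.8, 0.4, 12.1]
width: 14.2
gripper_force: 59.2
109.33493954670074 -79.12496927717211 tool force [  6.2  -7.6 -12.1]
```

```bash
python3 steer.py '-1 2.2 0 0 0 0 5;-1 2.2 0 0 0 0 5;-1 2.2 0 0 0 0 5;-1 2.2 0 0 0 0 5'; python3 steer.py '-0.8 1.8 0 0 0 0 5;-0.8 1.8 0 0 0 0 5;-0.8 1.8 0 0 0 0 5;-0.8 1.8 0 0 0 0 5'
```

```text
clock: 13.5
eef_pos: [632.1, -126.0, 135.2]
tcp_rot: [-1.393, -2.812, 0.005]
force: [-23.1, 0.4, 20.6]
width: 14.6
gripper_force: 60.3
clock: 14.0
eef_pos: [632.6, -125.9, 135.2]
tcp_rot: [-1.392, -2.81, 0.007]
force: [-32.8, -1.1, 28.2]
width: 14.6
gripper_force: 61.5
```

The force rises steeply with almost no motion, so the arm is firmly on its stop. I'll ease off slightly and verify.

```bash
python3 steer.py '0.8 -1.8 0 0 0 0 5;0.8 -1.8 0 0 0 0 5;0.8 -1.8 0 0 0 0 5;0.8 -1.8 0 0 0 0 5' && python3 - <<'E'
from h import *
w=bot.camera("wrist");a,b=bot.camera("scene"),bot.camera("side")
W=cv2.resize(w,(400,300));A=cv2.resize(a[195:330,230:410],(400,300),interpolation=2);B=cv2.resize(b[200:335,220:400],(400,300),interpolation=2)
cv2.imwrite("pics/c5.png",np.vstack([np.hstack([A,B]),np.hstack([W,cv2.resize(a,(400,300))])])[:,:,::-1])
E
```

```text
clock: 14.5
eef_pos: [632.0, -126.0, 135.2]
tcp_rot: [-1.393, -2.812, 0.005]
force: [-22.6, -1.2, 21.0]
width: 14.2
gripper_force: 60.4
```

View pics/c5.png

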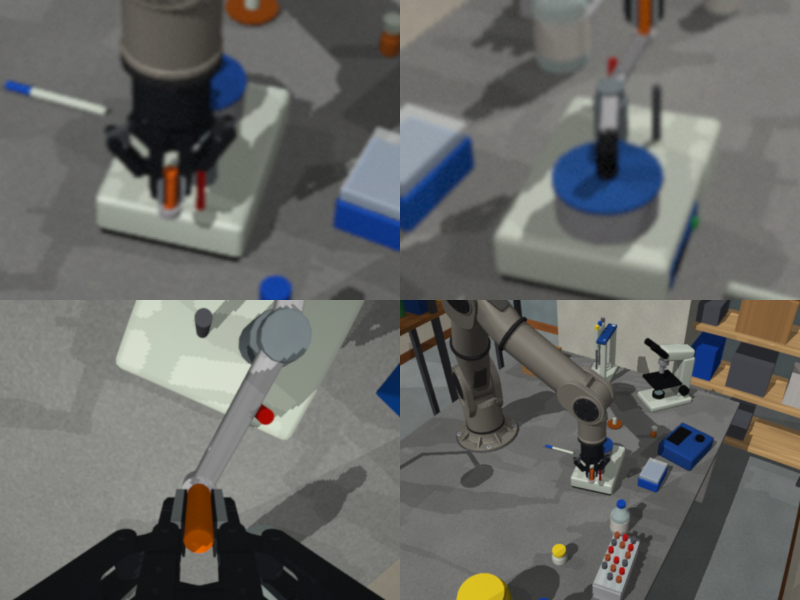

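The wrist view shows the post gripped at crop (200,520) and the grip arm against the red pin at (264,414). The side view shows the cover still level, with the keeper over its edge at (607,160).

```bash
python3 -c "
from workcell import bot
print(bot.finish_job())"
```

```text
the job is handed in; nothing more can be done
None
```

The cover sits seated and level on the cup and is released. The spring arm is held in the gripper against the red stop pin, and I handed the job in at about 14.7 s of the 58 s allowed.

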